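Turn a cylinder cover over with the lifter

TASK

The big square cylinder cover is lying on its spigot. Take the flat lifter by its handle, slip the blade under the cover's rim and tip the cover over, so that it lies flat on its back on the black pad with the spigot and its seal groove facing up, ready for the O-ring. Handle the cover only with the lifter, not with the gripper, leave the small parts around it where they are, and finish by laying the lifter flat on the bench again where you took it from.

Things in the scene. Friction and masses are not known exactly. Their poses are not given: they have to be found in the camera images.
- cover: Aluminium cylinder cover, 0.28 kg: square flange 100 x 100 mm, 8 mm thick, four corner holes, on a round spigot (66 mm diameter, 7 mm high, empty seal groove). Starts spigot down on the pad; too wide for most grippers. Origin: centre of the spigot's end face. x, y square to the flange's sides; z from spigot to flat back: up at the start, straight down once turned over.
- cover_rim (a point): Centre of the flange's spigot side, 7 mm above the cover's origin; axes as the cover. At the start the rim overhangs all round with a 7 mm gap to the pad, 17 mm deep at the middle of each side. Lifted by one rim, the cover pivots on the spigot, from about 22 degrees on the opposite rim (the pad grips it), and beyond about 97 degrees it falls over by itself.
- lifter: Hand lifter lying flat on the bench on the far side of the pad: flat bright metal blade 140 x 60 mm, 2 mm thick, with a black bar handle on two posts above its rear half; 0.2 kg. Origin: centre of the blade's underside; x points along the blade to its free front edge, y across it, z up.
- lifter_bar (a point): Middle of the lifter's handle bar, 42 mm above the blade's underside; axes as the lifter. The bar is 74 mm long (along the lifter's x), 18 mm wide and 22 mm tall, with flat sides; 19 mm of free height between blade and bar.
- lifter_edge (a point): Middle of the lifter's front edge, half-way up the 2 mm blade (70 mm ahead of the lifter's origin, 98 mm ahead of the middle of the bar); axes as the lifter.
- pad: Black rubber assembly pad, fixed to the bench, 170 x 280 mm (x, y), 4 mm thick. Origin: centre of its underside, on the bench top; y runs along its long side. The cover lies on the half towards -y (the robot's right); the half towards +y is free.
- end_cap_a: Small square end cap, 56 x 56 x 18 mm, lying to the left of the pad. Origin: centre of its underside. A bystander.
- end_cap_b: Another small square end cap, 56 x 56 x 18 mm, to the left of the pad. Origin: centre of its underside. A bystander.
- piston_a: Round piston, 40 mm diameter, 14 mm tall, lying to the left of the pad. Origin: centre of its underside. A bystander.
- tape: Roll of black tape, 58 mm diameter, 19 mm tall, lying beyond the pad. Origin: centre of its underside. A bystander.
- spanner: Open-end spanner, 191 mm long, lying at the left near the front edge of the bench. Origin: its middle, underside. A bystander.

How it is judged:
By the outcome, as a careful person would: the job done as asked, in the order asked, and still so for the second after the job is handed in, with the robot touching nothing.
It also fails if it takes over 48 s, if anything falls off the work surface, if the arm or the gripper's body presses on something with over 40 N, if the wrist force passes 120 N, or if a joint passes its speed limit or range.

ROBOT

A 7-joint arm with a two-finger parallel gripper is mounted at the origin on a cart in front of the work surface, level with it; the furniture and walls round the work are solid. World frame = base frame: x ahead of the robot, y to its left, z up, the work surface at z = 0. Lengths are in m, angles in degrees, forces in N, time in s.
With the tool pointing down it reaches from about 0.35 to 0.9 m from the base axis. Payload 19.9 kg.
Tool frame: the origin (TCP) lies between the finger pads; the fingertips stand 14 mm ahead of it and the grasp point (between the pads) lies 5 mm behind it (ctrl.tip_reach is the distance from the TCP to the fingertips, in m); z points along the fingers, x is the direction in which the jaws open and shut, and the axes are right-handed (so a half turn about z gives the same grasp; the last joint's range is limited). The gripper opens to 85 mm and grips with 20 to 120 N. Pads are 22 mm wide; open, the fingers measure 114 mm over their backs; the gripper's body (76 mm by 85 mm) begins 54 mm behind the grasp point. The pads swing forward as they close: fully open they stand 13 mm farther back than shut.
Start: joints at [66.778, 23.915, -0.59, 92.452, 0.269, 63.638, -3.037], TCP at [0.222, -0.584, 0.245] pointing down, gripper open.
Joint ranges: [-161.28, 161.28], [-22.2, 115.67], [-73.04, 71.86], [3.21, 147.25], [-68.34, 248.33], [10.77, 114.83], [-161.83, 161.83]. Speed limits (degrees/s): [108.29, 108.29, 136.94, 136.94, 172.46, 172.46, 172.46].

INTERFACE

Orientations are given as [roll, pitch, yaw] about the fixed x, y, z axes, in that order (R = Rz(yaw) Ry(pitch) Rx(roll)).
In Python, from cell import ctrl, move_gripper, planner, optics gives the robot as it stands. The module is installed in compiled form; this text tells all that it offers. Calls block until the motion is done:
- ctrl.goto(position, orientation): joint-space move of the TCP to a pose.
- ctrl.move_linear(position, feed=0.15, attitude=None, until_force=None): straight line of the TCP; attitude=None keeps the orientation; feed is the mean speed in m/s. With until_force (N) it stops when the force on the tool has changed by that much, and returns True; else False.
- ctrl.goto_joints(angles): joint-space move.
- move_gripper(opening, force=None): finger opening in m; force is the grip in N (None keeps the last); returns when the fingers have stopped.
- ctrl.pause(seconds).
- planner.solve_ik(position, orientation): joint angles nearest the present ones, or None.
- ctrl.state(): the state.
- optics.grab_frame(name): name is "scene" or "top" or "wrist"; returns a dict with "img" (420x560x3 uint8, blue, green, red), "mtx" (3x3 intrinsics, pixels), "k1" (the pictures are not rectified: a ray, as slopes to the right and down, at radius r is drawn at 1 + k1 r^2 times it, then the intrinsics apply), "rvec" (rotation vector, rad) and "tvec" (3), from world to camera coordinates, as OpenCV has them; the wrist camera has in their place "mount" (4x4, takes a point from camera to tool coordinates, whose origin is the TCP and whose axes are the tool frame's). Camera axes: x right, y down, z forward; pixel columns grow to the right and rows downward; lengths in m; the calibration is good to about 2 mm. A picture is of the moment at which its call begins: read the wrist's pose just before it. There is no depth.
A pose or a line that the arm cannot do raises ctrl.Unreachable and nothing moves.
- ctrl.close_job(): hands the job in, once; it reports no verdict.
The state is a dict: "time_s": time; "q": joint angles; "dq": joint speeds; "joint_efforts": joint torques, N m; "tool_pos": TCP position; "ee_rot": TCP orientation; "force": force on the tool from outside, world axes, zero at the start; "ft_torque": the same for the moment, N m; "opening": finger opening in m.
Only numpy, scipy, OpenCV 4.12 (cv2) and the standard library are available. Lean on these libraries where they do the work, as an engineer would, in place of code of your own. Each camera call takes 0.05 s, during which the arm holds its last target.

## Working session

There is one attempt and no reset: what is moved stays moved. The work goes in short steps, each a Python script; the robot and the scene stay as the last script left them, time stands still between calls to the robot, and variables do not carry over. Pictures are saved under pics/ and viewed, and the job is handed in when it is done.

```bash
mkdir -p pics; ls
python3 - <<'E'
from cell import ctrl, move_gripper, planner, optics
import cv2
s=ctrl.state(); print(s)
for n in ["scene","top","wrist"]:
    f=optics.grab_frame(n); cv2.imwrite(f"pics/a_{n}.png",f["img"])
    print(n,{k:v for k,v in f.items() if k!="img"})
print(ctrl.tip_reach)
E
```

```text
pics
{'time_s': 0.0, 'q': array([66.77710694, 23.94743288, -0.58993486, 92.48693311,  0.26967036,
       63.63956139, -3.03635011]), 'dq': array([-0.01511144, -0.01617693, -0.08084261, -0.08709544, -0.04618248,
        0.08757438, -0.04741807]), 'joint_efforts': array([ 8.20231326e-04, -8.64466238e+01,  6.79130740e-01, -4.34913504e+01,
        1.91321148e-02,  7.42610515e-03,  4.34471804e-05]), 'tool_pos': array([ 0.22226217, -0.58376942,  0.24465657]), 'ee_rot': array([ 1.79994132e+02,  7.23427712e-02, -6.91542620e+01]), 'force': array([-0.08189595, -0.60420872,  0.50073465]), 'ft_torque': array([ 0.01621201, -0.01383176,  0.00935676]), 'opening': 0.0852680024151129}
scene {'mtx': array([[496.44518986,   0.        , 278.55170604],
       [  0.        , 496.44518986, 204.25736276],
       [  0.        ,   0.        ,   1.        ]]), 'k1': -0.08023747209229977, 'rvec': array([ 1.08257991, -2.47601413,  0.95738036]), 'tvec': array([0.33239478, 0.34264788, 0.97749158])}
top {'mtx': array([[481.06682579,   0.        , 277.62836541],
       [  0.        , 481.06682579, 210.60097926],
       [  0.        ,   0.        ,   1.        ]]), 'k1': -0.023732724378480518, 'rvec': array([ 2.14040983, -2.16323399,  0.12801935]), 'tvec': array([-0.03981819,  0.52705662,  1.34589788])}
wrist {'mtx': array([[297.87862782,   0.        , 278.24334696],
       [  0.        , 297.87862782, 212.04344999],
       [  0.        ,   0.        ,   1.        ]]), 'k1': -0.05329161913332637, 'mount': array([[ 9.99999616e-01, -1.23985690e-04,  8.67650014e-04,
         8.75629526e-04],
       [-1.30608388e-04,  9.57810462e-01,  2.87400594e-01,
        -7.36799078e-02],
       [-8.66677822e-04, -2.87400597e-01,  9.57810078e-01,
        -1.29238037e-01],
       [ 0.00000000e+00,  0.00000000e+00,  0.00000000e+00,
         1.00000000e+00]])}
0.014
```

View pics/a_scene.png

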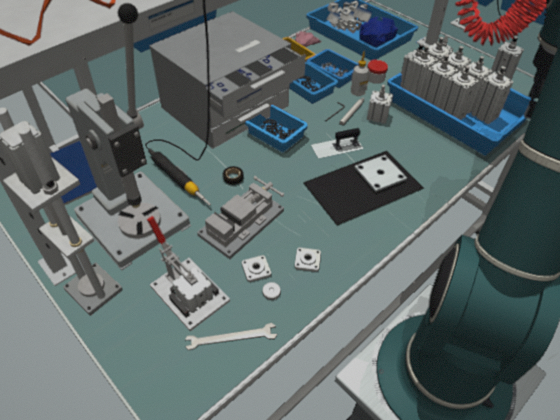

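View pics/a_top.png

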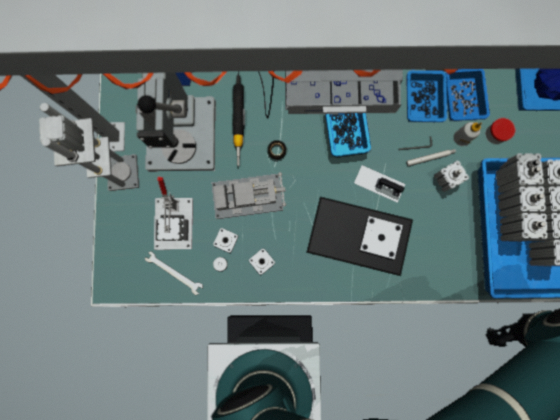

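View pics/a_wrist.png

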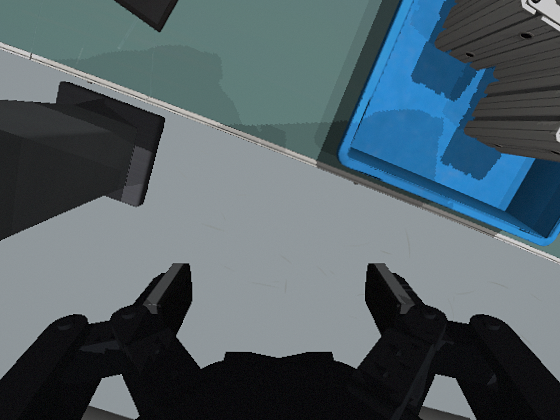

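The top view shows the pad at about (360,235), the cover at (382,238) and the lifter at (380,183). The lifter's bar is at (389,187) and its free edge points left, towards +y. I'll write helpers and get a rough position before using the wrist camera.

```bash
cat > h.py <<'E'
import numpy as np, cv2
from scipy.spatial.transform import Rotation as R
from cell import ctrl, move_gripper, planner, optics
def rpy(r): return R.from_euler('xyz',r,degrees=True).as_matrix()
def torpy(M): return R.from_matrix(M).as_euler('xyz',degrees=True)
def grab(name,fn=None):
    s=ctrl.state(); f=optics.grab_frame(name)
    if name=='wrist':
        T=np.eye(4); T[:3,:3]=rpy(s['ee_rot']); T[:3,3]=s['tool_pos']
        T=T@f['mount']; Rc=T[:3,:3].T; t=-Rc@T[:3,3]
    else:
        Rc=cv2.Rodrigues(f['rvec'])[0]; t=f['tvec']
    c=dict(img=f['img'],K=f['mtx'],k1=f['k1'],R=Rc,t=t)
    if fn: cv2.imwrite('pics/'+fn,f['img']); np.savez('pics/'+fn+'.npz',**c)
    return c
def load(fn): return dict(np.load('pics/'+fn+'.npz'))
def D(c): return np.array([float(c['k1']),0,0,0,0])
def ray(c,uv):
    p=cv2.undistortPoints(np.array(uv,float).reshape(-1,1,2),c['K'],D(c)).reshape(-1,2)
    d=np.c_[p,np.ones(len(p))]@c['R']; o=-c['R'].T@c['t']
    return o,d
def onz(c,uv,z):
    o,d=ray(c,uv); return o+d*((z-o[2])/d[:,2])[:,None]
def tri(cs,uvs):
    A=np.zeros((3,3));b=np.zeros(3);L=[]
    for c,uv in zip(cs,uvs):
        o,d=ray(c,uv); d=d[0]/np.linalg.norm(d[0]); P=np.eye(3)-np.outer(d,d); A+=P;b+=P@o;L.append((P,o))
    x=np.linalg.solve(A,b); return x,[np.linalg.norm(P@(x-o)) for P,o in L]
def proj(c,X):
    return cv2.projectPoints(np.array(X,float).reshape(-1,1,3),cv2.Rodrigues(c['R'])[0],c['t'],c['K'],D(c))[0].reshape(-1,2)
def crop(c,x0,y0,x1,y1,k,fn):
    cv2.imwrite('pics/'+fn,cv2.resize(c['img'][y0:y1,x0:x1],None,fx=k,fy=k,interpolation=cv2.INTER_CUBIC))
E
python3 - <<'E'
from h import *
c=grab('top','b_top.png'); s=grab('scene','b_scene.png')
np.set_printoptions(precision=4,suppress=True)
print('pad',onz(c,[[320,198],[412,221],[400,275],[307,250]],.004))
print('cover',onz(c,[[368,215],[405,222],[397,260],[360,251],[382,238]],.019))
print('lifter',onz(c,[[361,165],[405,182],[400,200],[355,182]],.002), onz(c,[[377,181],[403,190]],.05))
print('bin edge',onz(c,[[483,165],[492,300]],.05))
crop(c,290,130,570,310,2.8,'b_topc.png'); crop(s,290,90,450,240,5,'b_sc.png')
E
```

```text
pad [[ 0.5663 -0.17    0.004 ]
 [ 0.4954 -0.437   0.004 ]
 [ 0.3396 -0.3955  0.004 ]
 [ 0.4143 -0.1291  0.004 ]]
cover [[ 0.5127 -0.3065  0.019 ]
 [ 0.4912 -0.4126  0.019 ]
 [ 0.3823 -0.385   0.019 ]
 [ 0.4091 -0.2801  0.019 ]
 [ 0.4457 -0.3445  0.019 ]]
lifter [[ 0.6642 -0.2939  0.002 ]
 [ 0.6116 -0.4222  0.002 ]
 [ 0.558  -0.4051  0.002 ]
 [ 0.6132 -0.2745  0.002 ]] [[ 0.6064 -0.3298  0.05  ]
 [ 0.5796 -0.4029  0.05  ]]
bin edge [[ 0.6498 -0.6361  0.05  ]
 [ 0.2681 -0.637   0.05  ]]
```

```bash
ls pics
```

```text
a_scene.png
a_top.png
a_wrist.png
b_sc.png
b_scene.png
b_scene.png.npz
b_top.png
b_top.png.npz
b_topc.png
```

Run:
```python
from h import *
print(planner.solve_ik([0.56,-0.33,0.2],[180,0,-20]),planner.solve_ik([0.56,-0.33,0.2],[180,0,160]))
ctrl.goto([0.56,-0.33,0.2],[180,0,-20]); ctrl.pause(.15); c=grab('wrist','c1.png')
ctrl.move_linear([0.50,-0.42,0.2],feed=.2); ctrl.pause(.15); c=grab('wrist','c2.png')
print(ctrl.state()['time_s'],ctrl.state()['force'])
```

```text
[ 40.11300468  29.88052567 -17.14194236  90.61436961   9.66822744
  60.96578066   0.41366766] [ -11.64581197   43.74313196   61.93754358   92.49928093  -40.77104342
   69.11676864 -140.98393443]
2.9083 [-0.39890769  0.50136479 -0.16885129]
```

View pics/b_topc.png

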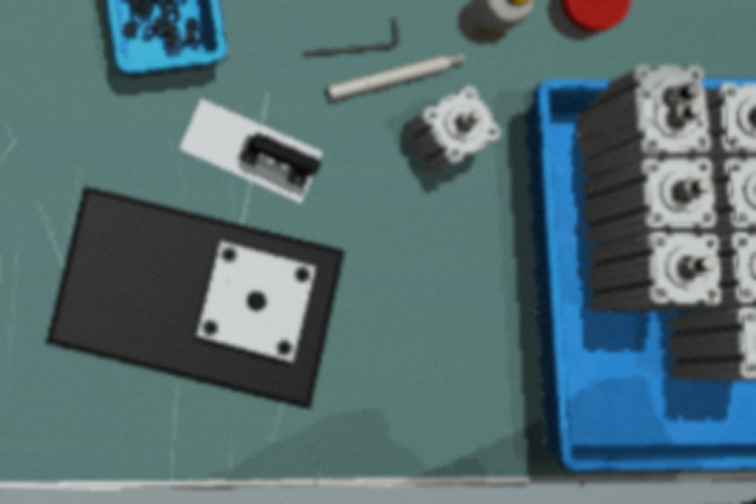

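View pics/b_sc.png

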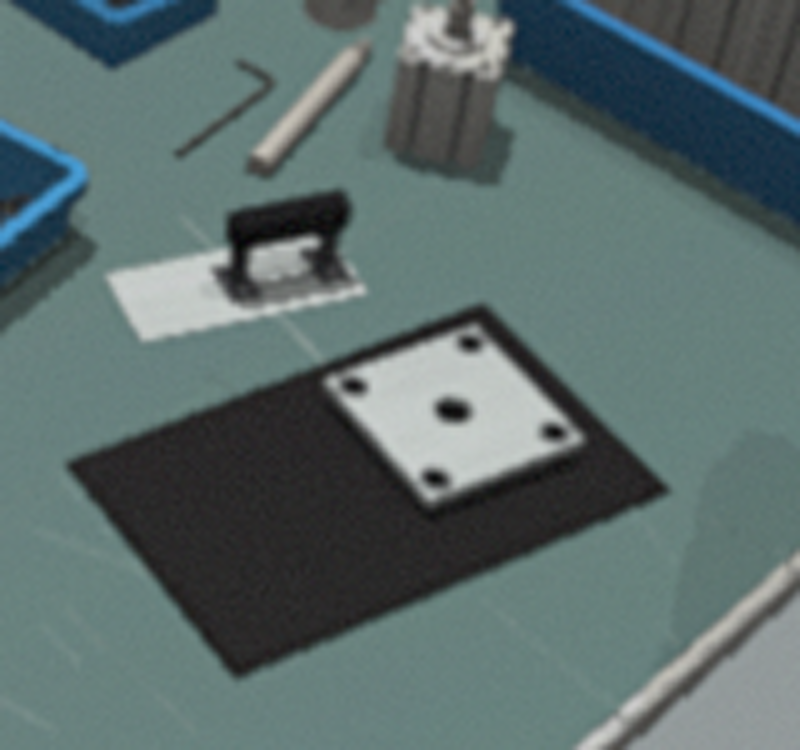

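View wrist.

View pics/c1.png

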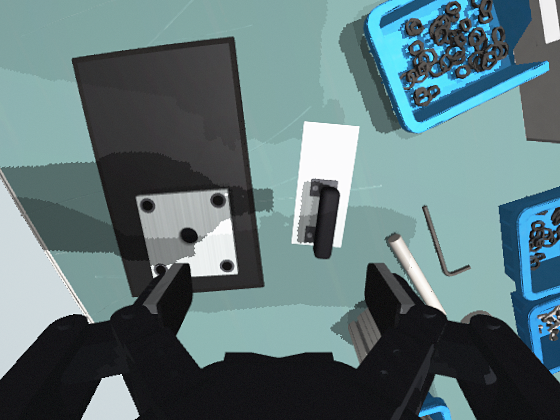

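View pics/c2.png

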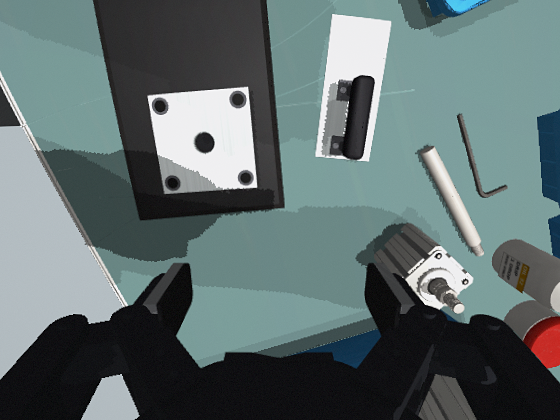

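Both wrist views show the items clearly. In c2 the cover's holes are at (161,106), (238,100), (246,178) and (173,183), the blade's front corners at (333,14) and (390,20), and the bar runs from (363,77) to (354,158). I'll crop in to pick corners.

Run:
```python
from h import *
def edges(c,roi,thr,mask=None):
    pass
for fn,rl,rc in [('c1.png',(280,105,380,275),(120,170,270,300)),('c2.png',(300,5,410,175),(135,75,275,205))]:
    c=load(fn); g=c['img']; hsv=cv2.cvtColor(g,cv2.COLOR_BGR2HSV)
    for nm,r in (('lift',rl),('cov',rc)):
        x0,y0,x1,y1=r
        sub=hsv[y0:y1,x0:x1]
        # bright, unsaturated metal
        m=((sub[...,1]<25)&(sub[...,2]>(130))).astype(np.uint8)
        n,l,st,_=cv2.connectedComponentsWithStats(m)
        k=1+np.argmax(st[1:,4]); m=(l==k).astype(np.uint8)
        cn=max(cv2.findContours(m,cv2.RETR_EXTERNAL,cv2.CHAIN_APPROX_NONE)[0],key=cv2.contourArea)
        h=cv2.convexHull(cn)
        for e in (3,5,8):
            ap=cv2.approxPolyDP(h,e,True).reshape(-1,2)+[x0,y0]
            print(fn,nm,e,st[k,4],ap.tolist())
    x0,y0,x1,y1=rl; crop(c,x0,y0,x1,y1,3.5,fn[:2]+'_l.png')
    x0,y0,x1,y1=rc; crop(c,x0,y0,x1,y1,4,fn[:2]+'_c.png')
```

```text
c1.png lift 3 4832 [[304, 121], [359, 127], [339, 247], [291, 242]]
c1.png lift 5 4832 [[304, 121], [359, 127], [339, 247], [291, 242]]
c1.png lift 8 4832 [[304, 121], [359, 127], [339, 247], [291, 242]]
c1.png cov 3 5887 [[226, 189], [237, 273], [153, 277], [136, 197]]
c1.png cov 5 5887 [[226, 189], [237, 273], [153, 277], [136, 197]]
c1.png cov 8 5887 [[226, 189], [237, 273], [153, 277], [136, 197]]
c2.png lift 3 5721 [[332, 14], [391, 22], [368, 161], [315, 156]]
c2.png lift 5 5721 [[332, 14], [391, 22], [368, 161], [315, 156]]
c2.png lift 8 5721 [[332, 14], [391, 22], [368, 161], [315, 156]]
c2.png cov 3 8648 [[247, 87], [256, 187], [165, 193], [147, 96]]
c2.png cov 5 8648 [[247, 87], [256, 187], [165, 193], [147, 96]]
c2.png cov 8 8648 [[247, 87], [256, 187], [165, 193], [147, 96]]
```

View pics/c2_l.png

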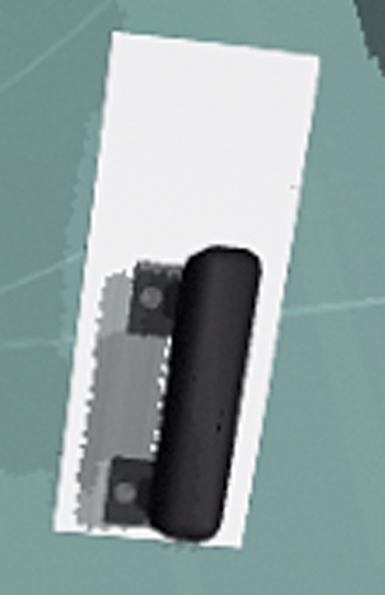

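View pics/c1_l.png

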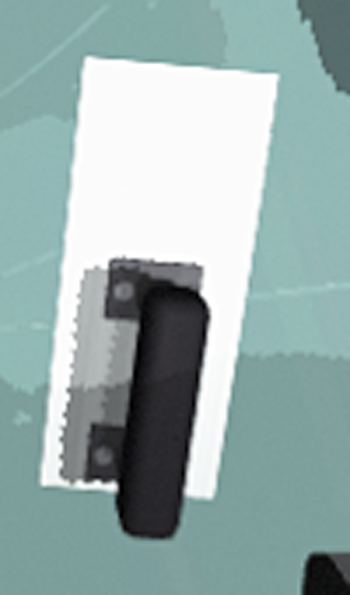

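View pics/c2_c.png

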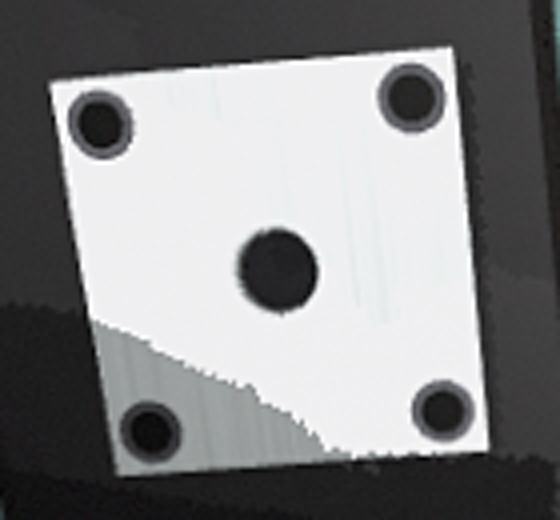

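Run:
```python
from h import *
np.set_printoptions(precision=4,suppress=True)
a=load('c1.png');b=load('c2.png')
# lifter blade corners: FL FR RR RL order as image
La=[[304,121],[359,126],[339,247],[291,243]];Lb=[[332,14],[391,21],[368,161],[315,157]]
for p,q in zip(La,Lb): print('blade',*tri([a,b],[[p],[q]]))
A=onz(a,La,.002);B=onz(b,Lb,.002)
print(A,B); print([np.linalg.norm(A[i]-A[(i+1)%4]) for i in range(4)],[np.linalg.norm(B[i]-B[(i+1)%4]) for i in range(4)])
Ca=[[136,196],[228,189],[238,273]];Cb=[[147,95],[248,87],[257,187],[165,193]]
for p,q in zip(Ca,Cb): print('cover',*tri([a,b],[[p],[q]]))
print(onz(a,Ca,.019),onz(b,Cb,.019)); B=onz(b,Cb,.019)
print([np.linalg.norm(B[i]-B[(i+1)%4]) for i in range(4)],B.mean(0))
```

```text
blade [ 0.6117 -0.2708  0.0016] [np.float64(2.48294666915309e-06), np.float64(2.4829466689713895e-06)]
blade [ 0.6654 -0.2956  0.0014] [np.float64(8.121545289247613e-05), np.float64(8.121545289274406e-05)]
blade [ 0.605  -0.421   0.0041] [np.float64(0.0005170733871816141), np.float64(0.0005170733871816736)]
blade [ 0.5524 -0.3983 -0.0011] [np.float64(0.00015557578503992898), np.float64(0.00015557578503984186)]
[[ 0.6117 -0.2708  0.002 ]
 [ 0.6652 -0.2955  0.002 ]
 [ 0.6047 -0.4216  0.002 ]
 [ 0.5526 -0.3969  0.002 ]] [[ 0.6116 -0.2709  0.002 ]
 [ 0.6652 -0.2958  0.002 ]
 [ 0.606  -0.4217  0.002 ]
 [ 0.5523 -0.398   0.002 ]]
[np.float64(0.058947991782724404), np.float64(0.1398818394140775), np.float64(0.05764409232107108), np.float64(0.13929447084906546)] [np.float64(0.05909755313755448), np.float64(0.13924569290632755), np.float64(0.05867157934530994), np.float64(0.1402199045242447)]
cover [ 0.4144 -0.2806  0.0188] [np.float64(0.0003925282029767486), np.float64(0.000392528202976833)]
cover [ 0.5109 -0.3086  0.0163] [np.float64(0.00045819284686939065), np.float64(0.00045819284686952086)]
cover [ 0.4832 -0.405   0.0174] [np.float64(0.0001858928212038907), np.float64(0.0001858928212037968)]
[[ 0.4149 -0.2808  0.019 ]
 [ 0.5119 -0.3084  0.019 ]
 [ 0.4839 -0.4044  0.019 ]] [[ 0.4141 -0.2805  0.019 ]
 [ 0.5106 -0.3087  0.019 ]
 [ 0.4833 -0.4046  0.019 ]
 [ 0.3879 -0.3768  0.019 ]]
[np.float64(0.10059060127156395), np.float64(0.09973867343767936), np.float64(0.09941981026780979), np.float64(0.09988450119293467)] [ 0.449  -0.3427  0.019 ]
```

Run:
```python
from h import *
np.set_printoptions(precision=4,suppress=True)
cs=[];pts=[]
for fn,r in [('c1.png',(300,175,350,268)),('c2.png',(330,70,385,170))]:
    c=load(fn);x0,y0,x1,y1=r
    v=c['img'][y0:y1,x0:x1].max(2); m=(v<48).astype(np.uint8); m=cv2.morphologyEx(m,cv2.MORPH_OPEN,np.ones((9,9)))
    n,l,st,ce=cv2.connectedComponentsWithStats(m);k=1+np.argmax(st[1:,4])
    cn=max(cv2.findContours((l==k).astype(np.uint8),0,1)[0],key=cv2.contourArea)
    rect=cv2.minAreaRect(cn); print(fn,st[k],ce[k]+[x0,y0],rect)
    cs.append(c);pts.append((ce[k]+[x0,y0]))
print(tri(cs,[[pts[0]],[pts[1]]]))
lo=np.array([.6088,-.3464,0]);y=np.radians(64.6);x=np.array([np.cos(y),np.sin(y),0]);bar=lo-.028*x+[0,0,.042];print(bar)
for c in cs: print(proj(c,[bar]))
```

```text
c1.png [ 13  47  19  36 577] [321.7071 240.2756] ((22.0, 64.5), (35.0, 18.0), 90.0)
c2.png [ 10  67  12  16 174] [345.8046 144.6782] ((15.5, 74.5), (15.0, 11.0), 90.0)
(array([ 0.5857, -0.3947,  0.0249]), [np.float64(0.0024520326580136282), np.float64(0.002452032658013695)])
[ 0.5968 -0.3717  0.042 ]
[[325.2481 222.8216]]
[[356.8421 118.7433]]
```

Run:
```python
from h import *
np.set_printoptions(precision=4,suppress=True)
for th in (65,80):
  cs=[];pts=[]
  for fn,r in [('c1.png',(312,175,350,268)),('c2.png',(340,70,385,170))]:
    c=load(fn);x0,y0,x1,y1=r
    v=c['img'][y0:y1,x0:x1].max(2); m=(v<th).astype(np.uint8); m=cv2.morphologyEx(m,cv2.MORPH_OPEN,np.ones((13,13)))
    n,l,st,ce=cv2.connectedComponentsWithStats(m);k=1+np.argmax(st[1:,4])
    cn=max(cv2.findContours((l==k).astype(np.uint8),0,1)[0],key=cv2.contourArea)
    (cx,cy),wh,an=cv2.minAreaRect(cn); print(fn,st[k],(cx+x0,cy+y0),wh,an)
    cs.append(c);pts.append((cx+x0,cy+y0))
  print(tri(cs,[[pts[0]],[pts[1]]]))
```

```text
c1.png [   0   12   26   70 1330] (323.9456377029419, 221.491943359375) (22.018936157226562, 70.89291381835938) 8.426968574523926
c2.png [   0   15   30   73 1487] (354.8284673690796, 121.15328598022461) (25.82863426208496, 73.01555633544922) 6.581944942474365
(array([ 0.5966, -0.3738,  0.0319]), [np.float64(0.0002674392753557279), np.float64(0.00026743927535562395)])
c1.png [   0   12   27   71 1370] (323.9909210205078, 221.7752456665039) (22.18087387084961, 71.74060821533203) 8.47114372253418
c2.png [   0    6   33   82 1876] (355.9198589324951, 116.20791244506836) (26.959869384765625, 83.0731430053711) 6.458815574645996
(array([ 0.5958, -0.369 ,  0.0452]), [np.float64(1.8890510059330662e-05), np.float64(1.8890510059312637e-05)])
```

The measurements agree with the text. The blade top triangulates at about 2 mm and measures 59 x 140 mm. The cover top is at 16–19 mm and 100 mm square. The bar is at (0.596,-0.370), about 45 mm high. Next I'll plan the whole path and check IK before gripping.

```bash
cat > plan.py <<'E'
from h import *
LO=np.array([.6087,-.3463,0.]); LY=64.8
CO=np.array([.4489,-.3427,0.]); CY=-16.3+90   # cover flip direction
u=np.array([np.cos(np.radians(CY)),np.sin(np.radians(CY)),0]); ez=np.array([0,0,1.])
def Rl(yaw,b): return R.from_euler('zy',[yaw,b],degrees=True).as_matrix()
def tool(M): return np.c_[-M[:,1],-M[:,0],-M[:,2]]
TCPL=np.array([-.028,0,.037])      # TCP in lifter frame
def pose(origin_or_pt,yaw,b,ptL=np.zeros(3)):
    M=Rl(yaw,b); return np.asarray(origin_or_pt)+M@(TCPL-ptL), torpy(tool(M))
TOP=np.array([.070,0,.002])
def cover_pt(phi,s,h):
    """cover-frame point -> (s,z above pad), phi deg tipped"""
    def rot(p,c,a):
        a=np.radians(a);d=np.array(p)-c; return np.array([np.cos(a)*d[0]+np.sin(a)*d[1],-np.sin(a)*d[0]+np.cos(a)*d[1]])
    p1=np.degrees(np.arctan2(7,17)); 
    if phi<=p1: return rot((s,h),(33,0),phi)+[33,0]
    x2=33+np.hypot(17,7)
    if phi<=90: return rot((s,h),(50,7),phi)+[x2,0]
    return rot((s,h),(50,15),phi)+[x2+8,0]
def world(sz): return CO+u*sz[0]/1000+ez*(.004+sz[1]/1000)
def flip_pose(phi,b,s=-38,h=7): return pose(world(cover_pt(phi,s,h)),CY,b,TOP)
def ins_pose(s,zb): # edge at s (mm), blade underside zb mm above pad
    return pose(CO+u*s/1000+ez*(.004+zb/1000),CY,0,np.array([.07,0,0]))
E
python3 - <<'E'
from plan import *
np.set_printoptions(precision=3,suppress=True)
L=[('grasp',pose(LO,LY,0)),('up',pose(LO+ez*.1,LY,0)),('pre',ins_pose(-75,60)),('pre',ins_pose(-75,2.5)),('ins',ins_pose(-38,2.5))]
L+=[(p,flip_pose(p,b)) for p,b in ((10,3),(22,8),(40,15),(60,25),(80,35),(90,40),(100,45),(110,45))]
for n,(p,o) in L: print(n,p,o,planner.solve_ik(p,o))
E
```

```text
grasp [ 0.597 -0.372  0.037] [180.    0.  -25.2] [ 38.425  45.498 -13.566  86.881  12.779  49.145  -4.814]
up [ 0.597 -0.372  0.137] [180.    0.  -25.2] [ 39.163  38.614 -14.733  84.61   10.767  58.164  -3.376]
pre [ 0.4   -0.509  0.101] [180.    0.  -16.3] [ 59.156  35.89  -13.989  94.861  10.575  50.547  24.68 ]
pre [ 0.4   -0.509  0.043] [180.    0.  -16.3] [ 58.481  40.343 -13.067  95.97   11.935  45.053  23.656]
ins [ 0.411 -0.473  0.043] [180.    0.  -16.3] [ 56.155  38.737 -13.449  99.205  12.209  43.487  20.367]
10 [ 0.413 -0.471  0.06 ] [179.157   2.879 -16.321] [ 54.287  38.168 -12.824  97.416  13.448  48.095  18.427]
22 [ 0.418 -0.466  0.076] [177.741   7.676 -16.452] [ 51.226  38.408 -11.894  94.523  15.541  54.783  15.382]
40 [ 0.427 -0.452  0.101] [175.699  14.384 -16.843] [ 47.086  38.872 -11.159  90.518  17.861  64.454  11.692]
60 [ 0.441 -0.43   0.124] [172.544  23.931 -17.882] [ 41.586  41.523 -10.36   84.779  20.516  76.957   7.485]
80 [ 0.457 -0.402  0.135] [168.882  33.403 -19.646] [36.477 45.564 -9.834 79.155 22.387 88.483  4.058]
90 [ 0.465 -0.387  0.136] [166.748  38.094 -20.893] [34.122 48.081 -9.639 76.351 23.097 93.862  2.579]
100 [ 0.473 -0.373  0.136] [164.322  42.741 -22.467] [31.933 50.82  -9.496 73.504 23.693 99.106  1.277]
110 [ 0.477 -0.358  0.134] [164.322  42.741 -22.467] [31.042 50.716 -9.8   74.141 23.073 98.918  0.061]
```

```bash
sed -i "s/'zy'/'ZY'/" plan.py
python3 - <<'E'
from plan import *
np.set_printoptions(precision=3,suppress=True)
L=[('ins',ins_pose(-38,2.5))]
L+=[(p,flip_pose(p,b)) for p,b in ((10,3),(22,8),(40,15),(60,25),(80,35),(90,40),(100,45),(110,45))]
for n,(p,o) in L: print(n,p,o,planner.solve_ik(p,o))
E
```

```text
ins [ 0.411 -0.473  0.043] [180.    0.  -16.3] [ 56.155  38.737 -13.449  99.205  12.209  43.487  20.367]
10 [ 0.412 -0.469  0.063] [177.    0.  -16.3] [ 53.962  36.152 -12.456 100.553  14.573  43.468  17.076]
22 [ 0.415 -0.46   0.085] [172.    0.  -16.3] [ 49.702  32.913 -10.461 102.852  19.182  42.893  10.844]
40 [ 0.42 -0.44  0.12] [165.    0.  -16.3] [ 42.839  28.422  -7.836 105.844  26.226  43.813   1.056]
60 [ 0.43  -0.407  0.153] [155.    0.  -16.3] [ 32.063  24.542  -4.388 109.414  37.161  47.075 -14.163]
80 [ 0.442 -0.366  0.176] [145.    0.  -16.3] [ 21.192  23.35   -2.277 111.896  46.772  53.501 -28.869]
90 [ 0.449 -0.344  0.182] [140.    0.  -16.3] [ 16.049  23.909  -1.73  112.633  50.543  57.583 -35.493]
100 [ 0.455 -0.321  0.186] [135.    0.  -16.3] [ 11.323  25.132  -1.575 112.955  53.523  62.141 -41.419]
110 [ 0.459 -0.307  0.183] [135.    0.  -16.3] [ 10.219  25.467  -2.227 112.868  52.982  63.057 -42.56 ]
```

Run:
```python
from plan import *
np.set_printoptions(precision=4,suppress=True)
p,o=pose(LO,LY,0)
ctrl.goto(p+[0,0,.06],o)
print(ctrl.move_linear(p+[0,0,.001],feed=.08,until_force=8))
s=ctrl.state();print(s['tool_pos'],s['ee_rot'],s['force'],s['time_s'])
move_gripper(.01,force=100); 
s=ctrl.state();print(s['tool_pos'],s['ee_rot'],s['force'],s['opening'],s['time_s'])
np.savez('grip.npz',p=s['tool_pos'],r=s['ee_rot'])
ctrl.move_linear(p+[0,0,.09],feed=.12); ctrl.pause(.1)
s=ctrl.state();print(s['tool_pos'],s['ee_rot'],s['force'],s['ft_torque'],s['opening'],s['time_s'])
c=grab('scene','d_sc.png'); crop(c,280,60,440,200,5,'d_scc.png'); grab('wrist','d_w.png')
```

```text
False
[ 0.5971 -0.3718  0.0384] [179.9975  -0.0405 -25.1997] [ 0.5905 -0.6558  0.4567] 4.45
[ 0.5968 -0.3717  0.0382] [179.9964  -0.0111 -25.2033] [-2.0021  1.1816  4.1342] 0.016340154912496227 5.0833
[ 0.5963 -0.3714  0.1259] [-179.9913    0.0928  -25.1978] [-0.1886 -0.4153 -2.5019] [-0.0255 -0.0051 -0.0172] 0.01612228997681847 6.075
```

View pics/d_scc.png

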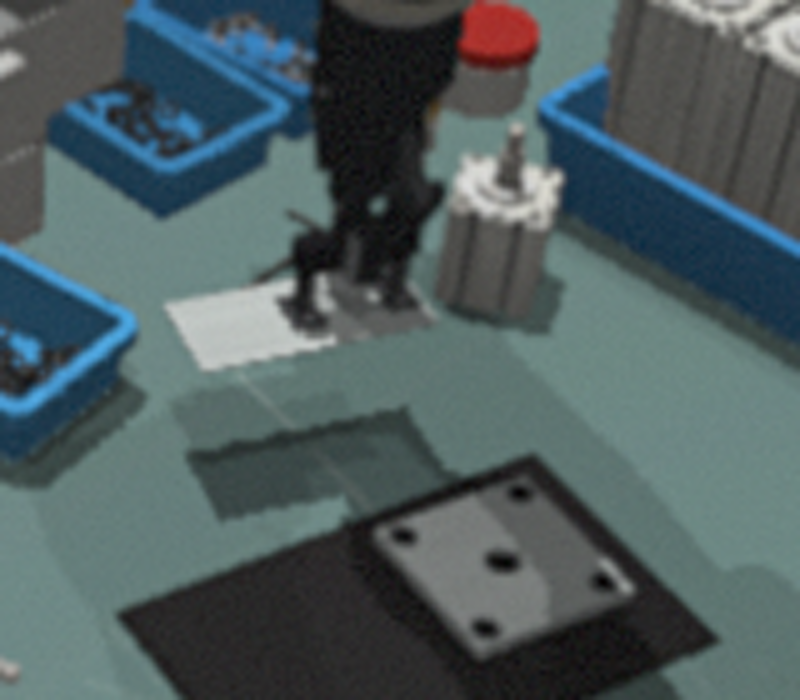

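View pics/d_w.png

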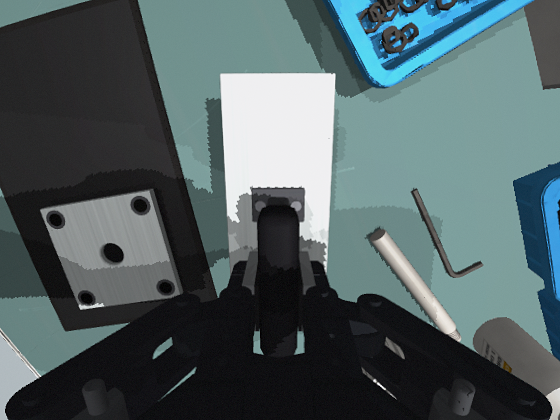

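The lifter is held level. Next I check where the blade's front edge, corners at (221,73) and (335,73) in the wrist view, lies relative to the TCP.

Run:
```python
from plan import *
np.set_printoptions(precision=4,suppress=True)
c=load('d_w.png');g=c['img'];hsv=cv2.cvtColor(g,cv2.COLOR_BGR2HSV)
m=((hsv[...,1]<25)&(hsv[...,2]>200)).astype(np.uint8)[60:185,200:350]
# subpixel by line fits of edges
ys=range(20,100); L=[];Rr=[]
for y in ys:
    w=np.flatnonzero(m[y]); L.append(w[0]+200-.5);Rr.append(w[-1]+200+.5)
yy=np.array(ys)+60; l=np.polyfit(yy,L,1); r=np.polyfit(yy,Rr,1)
tp=[np.flatnonzero(m[:,x])[0]+60-.5 for x in range(25,130)]; t=np.polyfit(np.arange(25,130)+200,tp,1)
def isx(lr):
    y=73.
    for _ in range(5): x=np.polyval(lr,y); y=np.polyval(t,x)
    return [x,y]
P=[isx(l),isx(r)]; print(P)
o,d=ray(c,P); k=.06/np.linalg.norm(d[0]-d[1]); print('same-depth pts',o+k*d)
gz=np.load('grip.npz'); M=tool(Rl(LY,0)); 
s=o+k*d; tcp=np.array([.5963,-.3714,.1259]); print('tool-frame',(s-tcp)@M, 'expect y -.098, z .0355-.0372(top)')
zz=.1259-.0382+.002
q=onz(c,P,zz); print((q-tcp)@M, np.linalg.norm(q[0]-q[1]))
```

```text
[[np.float64(219.85661184956584), np.float64(73.3455370288426)], [np.float64(335.0444446617903), np.float64(72.21706406587816)]]
same-depth pts [[ 0.6116 -0.2701  0.088 ]
 [ 0.6661 -0.2951  0.0878]]
tool-frame [[-0.0293 -0.0981  0.0379]
 [ 0.0307 -0.0987  0.0381]] expect y -.098, z .0355-.0372(top)
[[-0.029  -0.0979  0.0362]
 [ 0.0303 -0.0984  0.0362]] 0.05934893030911657
```

```bash
sed -i 's/-.028,0,.037/-.028,0,.0382/' plan.py
python3 - <<'E'
from plan import *
np.set_printoptions(precision=4,suppress=True)
p,o=ins_pose(-75,50); ctrl.goto(p,o)
p,o=ins_pose(-72,3); ctrl.move_linear(p,feed=.1); ctrl.pause(.3)
s=ctrl.state();print(p,s['tool_pos'],o,s['ee_rot'],s['force'],s['time_s'])
c=grab('scene','e_sc.png'); crop(c,320,90,480,230,5,'e_scc.png'); grab('wrist','e_w.png')
E
```

```text
[ 0.4012 -0.5059  0.0452] [ 0.4013 -0.5061  0.0457] [180.    0.  -16.3] [179.975   -0.032  -16.3079] [ 0.0354 -0.3197 -0.967 ] 8.0583
```

View pics/e_scc.png

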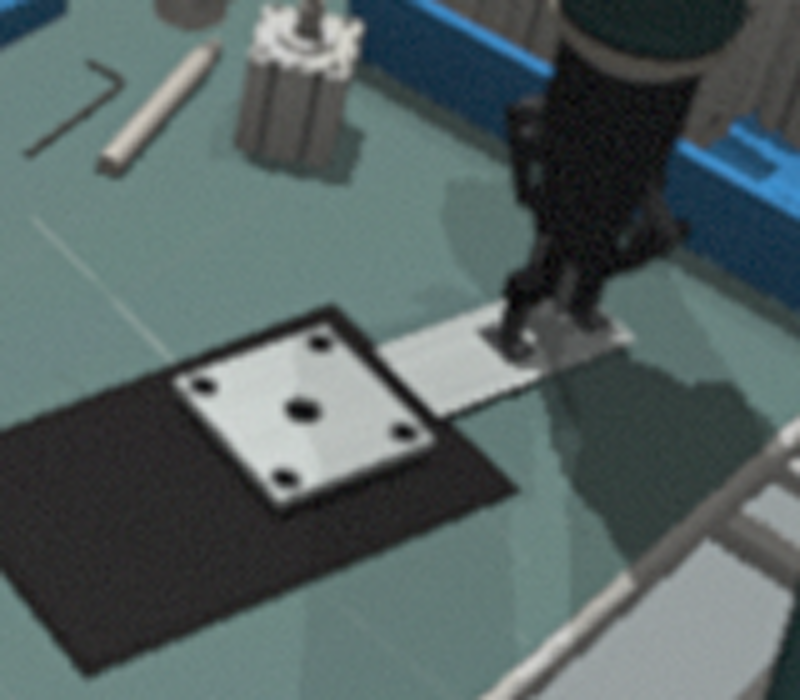

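View pics/e_w.png

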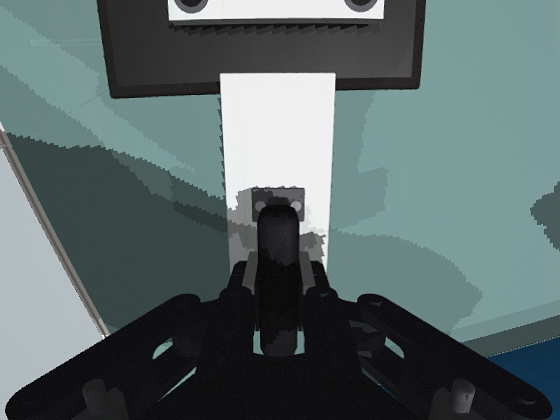

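The blade lines up with the cover: its centre is at column 278 and the cover's at 276, with the rim edge parallel. Now I insert it.

Run:
```python
from plan import *
np.set_printoptions(precision=4,suppress=True)
p,o=ins_pose(-38,2.8); print(ctrl.move_linear(p,feed=.05,until_force=6)); ctrl.pause(.1)
s=ctrl.state();print(p,s['tool_pos'],s['ee_rot'],s['force'],s['time_s'])
c=grab('scene','f_sc.png'); crop(c,320,90,480,230,5,'f_scc.png'); grab('wrist','f_w.png')
```

```text
False
[ 0.4107 -0.4732  0.045 ] [ 0.4105 -0.4736  0.045 ] [179.9885  -0.0018 -16.3281] [ 0.1447  0.2183 -1.8687] 9.0917
```

View pics/f_scc.png

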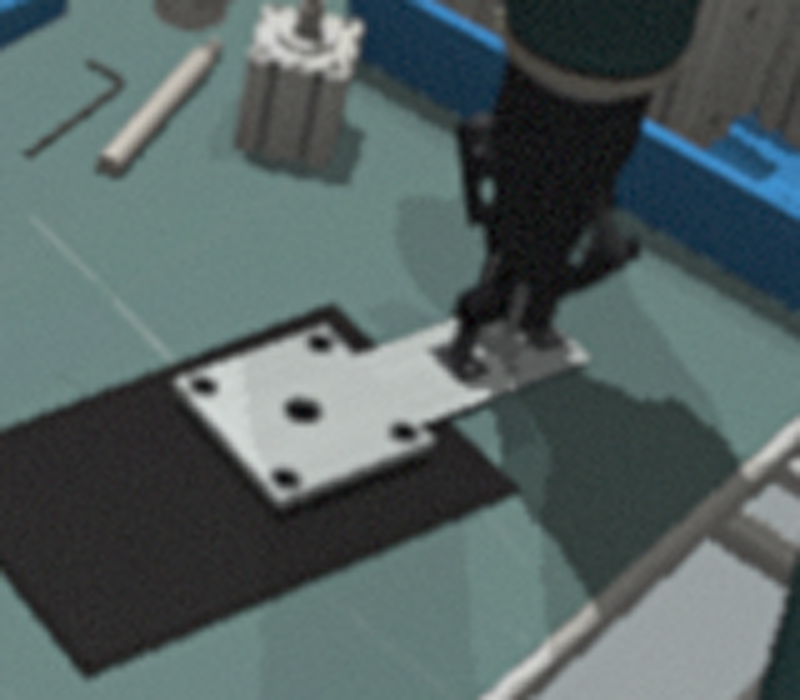

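View pics/f_w.png

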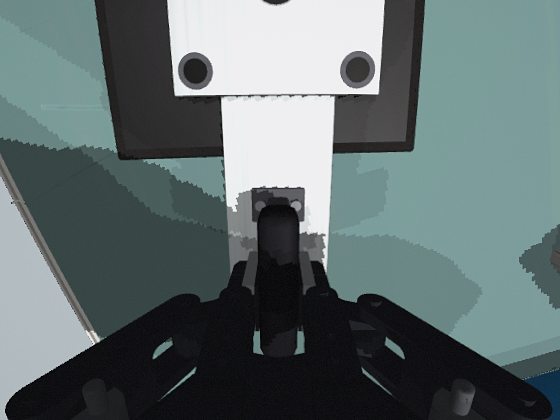

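The blade is under the rim and the cover hasn't moved: its centre hole is still at (303,410) in the crop. I'll lift in steps and check partway.

Run:
```python
from plan import *
np.set_printoptions(precision=4,suppress=True)
for phi,b in ((8,2),(22,7),(36,13)):
    p,o=flip_pose(phi,b); ctrl.move_linear(p,feed=.06,attitude=o)
    s=ctrl.state();print(phi,p-s['tool_pos'],s['force'],s['time_s'])
c=grab('scene','g_sc.png'); crop(c,320,90,480,230,5,'g_scc.png'); grab('wrist','g_w.png')
```

```text
8 [-0.0005 -0.0002 -0.0007] [-1.0028  0.1586 -3.3506] 9.6
22 [ 0.0001 -0.      0.0002] [ 0.2817 -0.3455 -3.3912] 10.1917
36 [0.0003 0.0002 0.0003] [-0.3913  0.2719 -3.4328] 10.8833
```

View pics/g_scc.png

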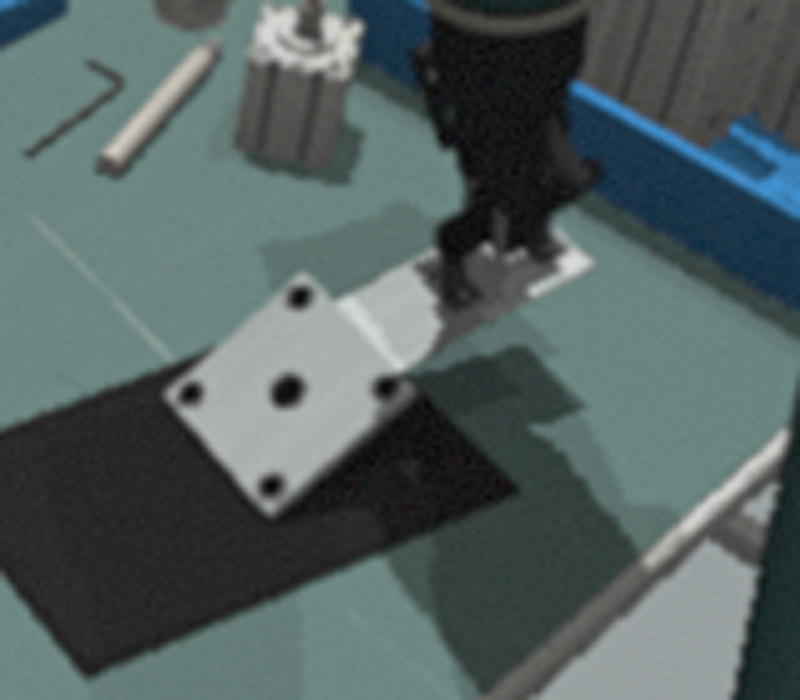

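View pics/g_w.png

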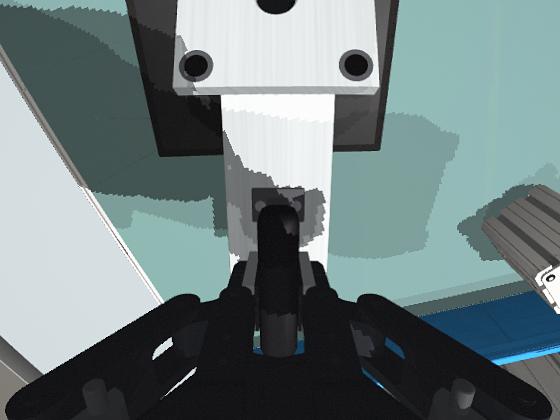

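Run:
```python
from plan import *
np.set_printoptions(precision=4,suppress=True)
for phi,b in ((46,17),(56,21),(66,25),(76,29)):
    p,o=flip_pose(phi,b); ctrl.move_linear(p,feed=.06,attitude=o)
    s=ctrl.state();print(phi,p-s['tool_pos'],s['force'],s['time_s'])
c=grab('scene','h_sc.png'); crop(c,320,90,480,230,5,'h_scc.png'); grab('wrist','h_w.png')
```

```text
46 [0.0001 0.0002 0.0001] [ 1.7071 -0.8234 -2.7934] 11.5083
56 [0.0002 0.0003 0.0002] [-0.3743 -1.1822 -2.1265] 12.0333
66 [0.0002 0.0004 0.0002] [-0.1487 -0.6709 -3.4084] 12.5583
76 [0.0002 0.0005 0.0001] [ 0.6208 -0.1928 -1.3167] 13.075
```

View pics/h_scc.png

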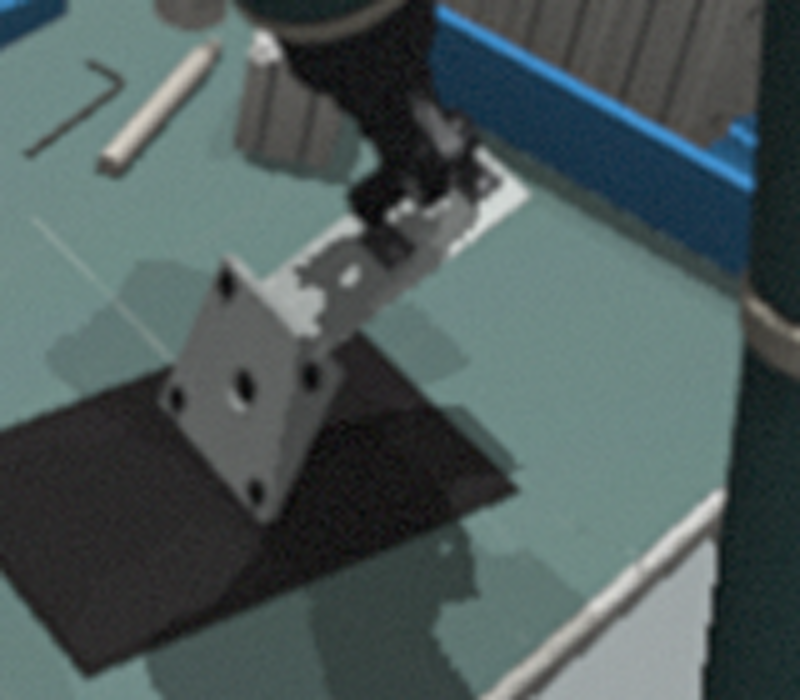

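View pics/h_w.png

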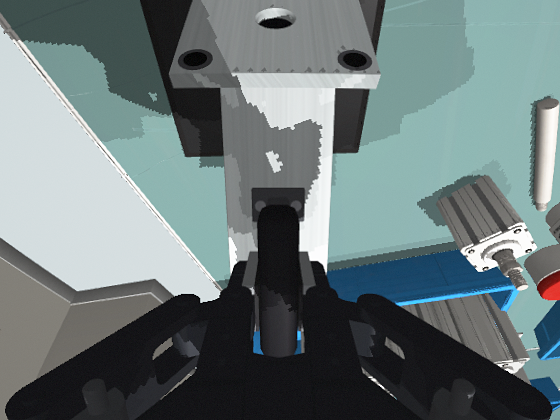

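Run:
```python
from plan import *
np.set_printoptions(precision=4,suppress=True)
for phi,b in ((84,32),(91,34),(98,35),(104,35)):
    p,o=flip_pose(phi,b); ctrl.move_linear(p,feed=.05,attitude=o)
    s=ctrl.state();print(phi,p-s['tool_pos'],s['force'],s['time_s'])
ctrl.pause(.4)
c=grab('scene','i_sc.png'); crop(c,300,90,460,230,5,'i_scc.png'); grab('wrist','i_w.png')
```

```text
84 [0.0001 0.0002 0.    ] [-0.1178 -0.4528 -2.2129] 13.6667
91 [0.     0.0002 0.    ] [-0.0575 -0.6056 -2.559 ] 14.0917
98 [-0.0003 -0.0004  0.    ] [-0.1186 -0.6734 -2.1494] 14.4917
104 [-0.0002 -0.0003  0.    ] [-0.748   0.1226 -1.583 ] 14.825
```

View pics/i_scc.png

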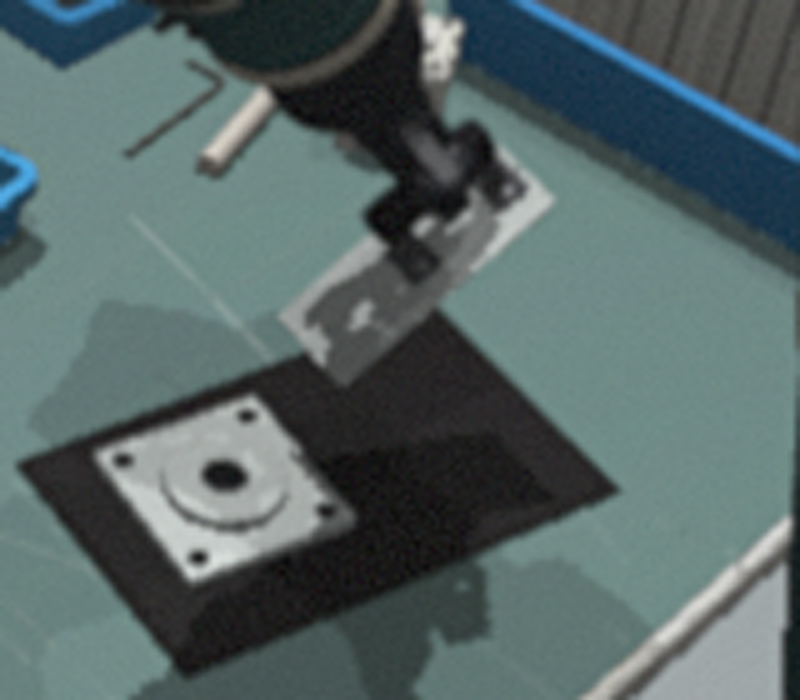

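View pics/i_w.png

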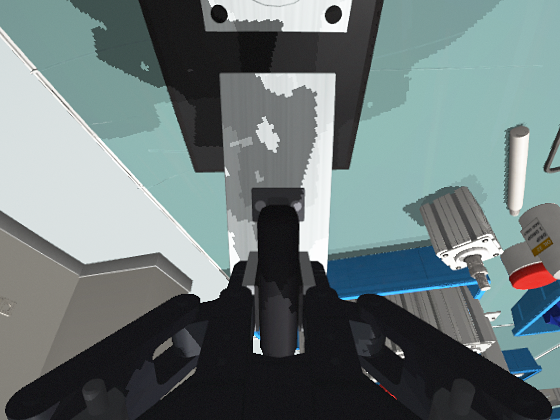

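The cover lies on its back with the spigot up. Now I return the lifter.

Run:
```python
from plan import *
np.set_printoptions(precision=4,suppress=True)
g=np.load('grip.npz'); gp=g['p']; _,o=pose(LO,LY,0)
s=ctrl.state()
ctrl.move_linear(s['tool_pos']-u*.03+ez*.03,feed=.1,attitude=pose(LO,CY,10)[1])
ctrl.goto(gp+ez*.1,o)
ctrl.move_linear(gp+ez*.012,feed=.1); ctrl.pause(.25)
s=ctrl.state();print(gp+ez*.012-s['tool_pos'],s['ee_rot'],s['force'],s['time_s'])
e=gp+ez*.012-s['tool_pos']
print(ctrl.move_linear(gp+e*[1,1,0]-ez*.001,feed=.02,until_force=4)); ctrl.pause(.1)
s=ctrl.state();print(s['tool_pos']-gp,s['force'],s['ft_torque'],s['time_s'])
grab('wrist','j_w.png'); c=grab('scene','j_sc.png'); crop(c,280,60,440,200,5,'j_scc.png')
```

```text
[-0.0002  0.0002 -0.0005] [179.992   -0.0397 -25.1993] [ 0.4151  0.0388 -2.2717] 18.0083
True
[-0.0004  0.0003 -0.    ] [-1.263  -0.5352  7.1695] [0.0864 0.1778 0.0046] 18.6833
```

View pics/j_scc.png

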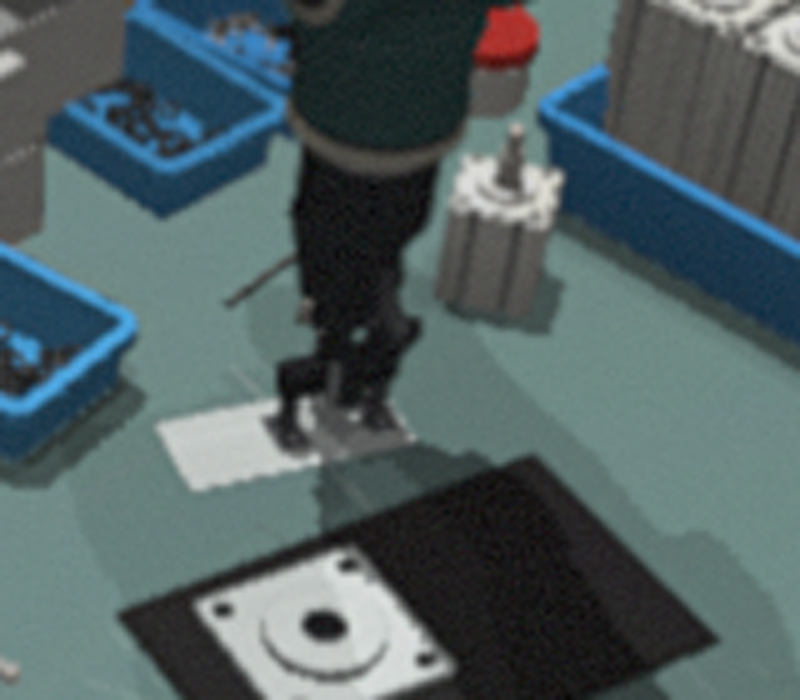

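View pics/j_w.png

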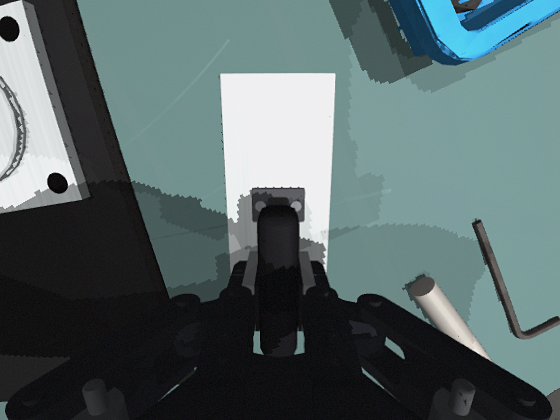

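Run:
```python
from plan import *
np.set_printoptions(precision=4,suppress=True)
move_gripper(.085); s=ctrl.state(); print(s['opening'],s['force'])
ctrl.move_linear(s['tool_pos']+ez*.1,feed=.12)
ctrl.move_linear([.50,-.42,.2],feed=.2,attitude=[180,0,-20]); ctrl.pause(.3)
grab('wrist','k_w.png');grab('top','k_top.png');grab('scene','k_sc.png')
print(ctrl.state()['time_s'])
```

```text
0.08527100450227754 [ 0.0386 -0.9728  0.243 ]
21.6583
```

View pics/k_w.png

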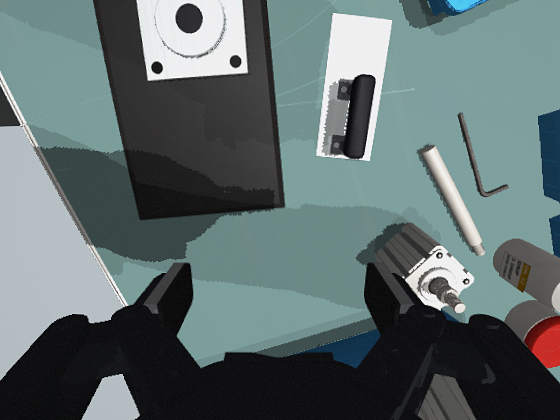

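View pics/k_sc.png

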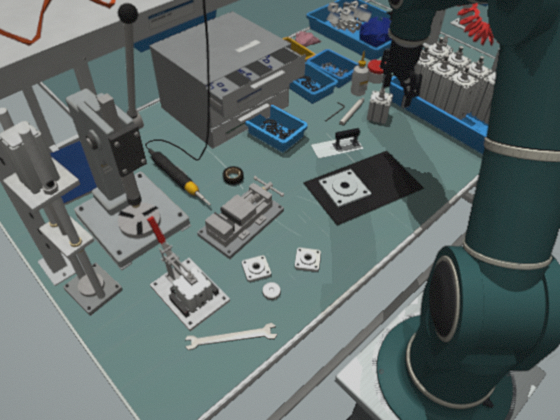

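Run:
```python
from plan import *
np.set_printoptions(precision=4,suppress=True)
c=load('k_w.png'); hsv=cv2.cvtColor(c['img'],cv2.COLOR_BGR2HSV)[5:175,300:410]
m=((hsv[...,1]<25)&(hsv[...,2]>130)).astype(np.uint8)
cn=max(cv2.findContours(m,0,1)[0],key=cv2.contourArea); ap=cv2.approxPolyDP(cv2.convexHull(cn),4,True).reshape(-1,2)+[300,5]
print(ap.tolist(),onz(c,ap,.002),'centre',onz(c,ap,.002).mean(0))
t=load('k_top.png'); crop(t,290,130,430,310,4,'k_tc.png')
# hole centres of cover seen by wrist, flange face z=.012
print('holes',onz(c,[[157,68],[235,61]],.012), 'bore', onz(c,[[189,18]],.019), 'expect',world((109.4,15)))
a=load('b_scene.png')['img'];b=load('k_sc.png')['img'];d=cv2.absdiff(a,b).max(2); print('diff over bystanders',(d[230:360,150:330]>40).sum(),(d[160:190,215:250]>40).sum())
```

```text
[[333, 13], [391, 20], [369, 160], [316, 155]] [[ 0.6122 -0.2711  0.002 ]
 [ 0.6647 -0.2957  0.002 ]
 [ 0.6066 -0.4215  0.002 ]
 [ 0.5534 -0.3967  0.002 ]] centre [ 0.6092 -0.3463  0.002 ]
holes [[ 0.4319 -0.2601  0.012 ]
 [ 0.5067 -0.2816  0.012 ]] bore [[ 0.4808 -0.2332  0.019 ]] expect [ 0.4796 -0.2377  0.019 ]
diff over bystanders 0 0
```

View pics/k_tc.png

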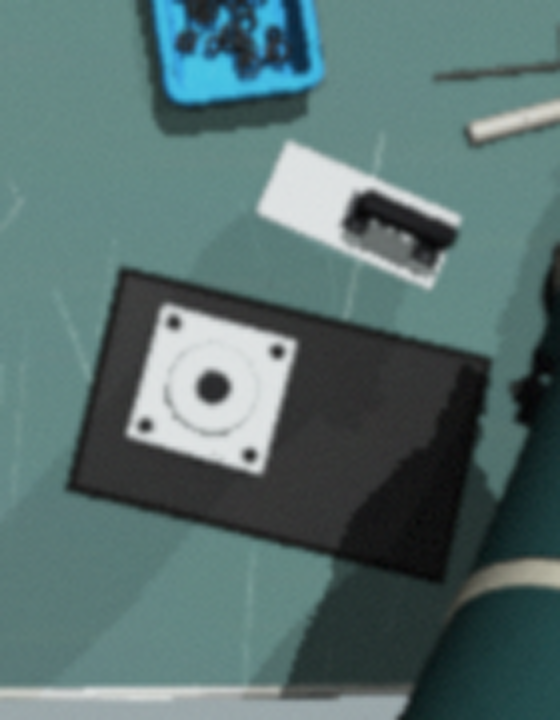

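All the checks pass: the cover is flat on the pad, the lifter is back within about 1 mm, and the bystanders haven't moved. I'm handing the job in.

```bash
python3 -c "
from cell import ctrl
s=ctrl.state();print(s['time_s'],s['force']);print(ctrl.close_job())"
```

```text
21.6583 [-0.45861768 -0.0873665  -0.15338213]
the job is handed in; nothing more can be done
None
```

The cover now lies flat on its back on the black pad, spigot and seal groove up. The lifter is back on the bench where I took it from. I gripped the lifter by its bar, slid the blade under the cover's -y rim and tipped the cover over its opposite rim; the gripper never touched the cover.

- **Cover:** fully on the pad. Its centre is at about (0.481, -0.233), some 5 mm from where I predicted it would land. I did not triangulate its final height; "flat" rests on the final camera pictures and that position.
- **Lifter:** flat on the bench, its centre within 1 mm of its starting place by the wrist camera.
- **Small parts:** a before-and-after comparison of the scene pictures shows no change at the end caps, piston, spanner or tape.
- **Limits:** it took 21.7 s of the 48 s allowed. Wrist forces in the readings I took stayed under about 8 N.

No check failed. The only disagreement was in the bar height: one threshold gave 32 mm and another 45 mm. I went with the second, which matched the blade measurement and the given 42 mm, and the grasp confirmed it.

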